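# Latch the tool case

## Task

Latch the red tool case shut with the draw latch on its lid: take the loop by its knob, swing it over and hook its bar behind the keeper's lip, let go of it, then press the lever down over centre until it lies fully home. Work by feel: drag the loop lightly over the keeper and bear on it with less than 1.5 kg, and push the lever with less than 2 kg. Leave the things lying around alone.

Things in the scene. Friction and masses are not known exactly. Their poses are not given: they have to be found in the camera images.
- case: Red steel tool case, fixed, 260 x 380 x 110 mm, flat lid (the deck) 110 mm above its underside. Origin: centre of the underside; z up. The draw latch lies on the deck along the case's own +y axis, in its plane x = 0: lever and loop at -y, keeper at +y. Heights below are above the deck.
- lever_pivot (a point): Fixed axis of the latch lever (parallel to the case's x axis), at case y = -30 mm, 20 mm above the deck, between two 26 mm tall cheek plates (27 mm over all in x).
- lever (a joint): Lever angle (rad): 0 = fully home, flat, pointing along case -y from its pivot; pi/2 upright; 2.75 its stop, leaning toward the keeper. A weak spring (0.07 N m/rad) draws it to 1.5, friction 0.035 N m. Once hooked, pressing it down takes up to 14 N at 50 mm from the pivot; dead centre is near 0.35; below that it pulls itself down, but friction may stop it short of home.
- lever_tip (a point): Middle of the free end of the lever's flat steel plate (24 mm wide along case x, 4 mm thick, 46 mm long), 62 mm from the pivot.
- loop (a joint): Angle of the loop on the lever (rad): 0 = folded back parallel to the lever, pointing the same way; grows as the loop swings over toward the keeper (same sense as the lever opens). Elevation of the loop's arms above case +y = pi - lever - loop. Nearly frictionless: it falls under its own weight.
- loop_bar (a point): Centre of the loop's crossbar: round bar 5 mm thick, 43 mm long along case x, 73.9 mm from the loop's hinge. Rigid loop: two 5 mm side arms 38 mm apart, crossbar, and beyond it the knob. At rest it does not reach past the keeper's lip: pulling it outward opens the lever against its spring (up to 10 N).
- loop_knob (a point): Centre of the loop's grip knob, a roller that spins freely on its pin: cylinder 14 mm in diameter, 18 mm long along case x, on a 6 mm stem; 20 mm beyond the crossbar along the arms and 18 mm to the side (upper side when the loop points to the keeper). Pinch it from above across its ends (fingers closing along case x); the loop turns about it.
- keeper_seat (a point): Fixed on the case: where the hooked crossbar's centre lies if the keeper stands at its middle setting: case y = 40 mm, 12.5 mm above the deck. The keeper is screwed down through slots: the real one, and its true seat, stands up to 6 mm nearer or farther along case y than this point tells; find it by touch or sight.
- keeper (a joint): Pull of the sprung keeper toward the lever (m), 5.5 N/mm; 0.003 to 0.017 when latched, else 0. Keeper 20 mm wide, base top 10 mm high; hook lip top at 21, underside 17.5 mm, reaching 0.5 mm past the true seat away from the lever; a back wall, 12 mm wide, top at 21 mm, faces it across a 6.5 mm gap. The 5 mm bar goes down this gap (centre 3 to 4.5 mm past the true seat), then back under the lip.
- tape: Black roll of tape, 60 mm wide, 19 mm high, lying on the deck; bystander. Origin: centre of its underside.
- socket: Steel socket, 28 mm wide, 38 mm tall, standing on the deck; bystander. Origin: centre of its underside.
- driver: Screwdriver lying on the bench beyond the case, 200 mm long; bystander. Origin: middle of its underside.
- jar: Blue jar, 60 mm wide, 80 mm tall, standing on the bench beside the case; bystander. Origin: centre of its underside.
- loop_hinge (a point): Axis of the loop's hinge on the lever: 14 mm from the lever's pivot, at elevation (lever - 0.243 rad) above the case's -y direction.

How it is judged:
By the outcome, as a careful person would: the job done as asked, in the order asked, and still so for the second after the job is handed in, with the robot touching nothing.
It also fails if it takes over 72 s, if anything falls off the work surface, if the arm or the gripper's body presses on something with over 40 N, if the wrist force passes 120 N, or if a joint passes its speed limit or range.

## Robot

A 7-joint arm with a two-finger parallel gripper is mounted at the origin on the work surface. World frame = base frame: x ahead of the robot, y to its left, z up, the work surface at z = 0. Lengths are in mm, angles in rad, forces in N, time in s.
With the tool pointing down it reaches from about 425 to 1025 mm from the base axis. Payload 9.4 kg.
Tool frame: the origin (TCP) lies at the very end of the fingers, on their centre line; the grasp point (between the pads) lies 19 mm behind it; z points along the fingers, y is the direction in which the jaws open and shut (so a half turn about z gives the same grasp; the last joint's range is limited). The gripper opens to 85 mm and grips with 20 to 120 N. Pads are 22 mm wide; open, the fingers measure 114 mm over their backs; the gripper's body (76 mm by 85 mm) begins 54 mm behind the grasp point. The pads swing forward as they close: fully open they stand 13 mm farther back than shut.
Start: joints at [-0.077, 0.599, -0.003, 1.599, 0.002, 0.943, -0.08], TCP at [724.999, -0.007, 231.275] pointing down, gripper open.
Joint ranges: [-2.57, 2.57], [-0.35, 1.97], [-1.29, 1.29], [0.11, 2.56], [-1.05, 4.19], [0.11, 1.86], [-2.63, 2.63]. Speed limits (rad/s): [2.22, 2.22, 3.01, 3.01, 3.14, 3.14, 3.14].

## Interface

Orientations are given as a unit quaternion [w, x, y, z].
In Python, from station import arm gives the robot as it stands. The module is installed in compiled form; this text tells all that it offers.
- The arm moves only by the tool send_rows, never from a script. Its argument "plan" is one flat list of numbers, 5 for each row, row after row: the opening in per cent of the stroke, from 0 (shut) to 100 (fully open), then the shift along the tool's x, y, z in mm, then the turn about the tool's z in degrees. In form: [claw, tx, ty, tz, spin, claw, tx, ty, tz, spin, ...]. A call has exactly 10 rows; each row shifts and turns the commanded pose from where the row before left it, along the tool's axes as they then stand; what a row does not reach is not made up. A row lasts 1/8 s, in which the tool goes at most 62.5 mm and 10.7 degrees, less where a joint would pass 70% of its speed; a pose out of reach is approached as far as the arm can. A call with a gripper value outside its range is refused whole. The fingers move at their own pace and stop on an object; "newtons" is the grip in N (left out, the last holds). Time passes only in rows, so rows that do not move let the fingers close, or fill a call up. It gives the time, the measured TCP pose, the force and the opening at its end, in the units of the state.
- arm.get_obs(): the state, without advancing time (a new reading comes with each control period).
- arm.get_image(name): name is "scene" or "side" or "wrist"; returns a dict with "color" (480x640x3 uint8, red, green, blue), "depth" (480x640 float32, mm along the optical axis (not along the pixel's ray), 0 where there is no reading), "vertical_fov" (degrees; the focal length in pixels is half the picture's height over the tangent of half this angle, whatever the lens; pixels are square), "cx", "cy" (the principal point, pixels), "R" (3x3) and "t" (3): a world point X has camera coordinates R X + t; the wrist camera has in their place "tool_from_camera" (4x4, takes a point from camera to tool coordinates, whose origin is the TCP and whose axes are the flange's). Camera axes: x right, y down, z forward; pixel columns grow to the right and rows downward; lengths in mm; the calibration is good to about 2 mm. A picture is of the moment at which its call begins: read the wrist's pose just before it.
- arm.sign_off(): hands the job in, once; it reports no verdict.
Trained networks look in the newest picture that a camera, given by its name, has taken for a name from the list of things; names that differ only in an ending like _2 or _b are one class to them, and where a whole thing is asked for, a point or a joint stands for the part that bears it (a point fixed in the world has none). Each returns a list of dicts, best first, with "conf" (0 to 1); they miss things now and then, are a little off and sometimes report something else, mostly with a low value. They report only what shows in the picture. A call takes as long as a camera call.
- arm.spot_in(target, camera): "point" ([column, row] as shares, 0 to 1, of the picture: columns of its width, rows of its height, amid what is visible of it).
- arm.masks_of(target, camera): "pixels" (480x640 bool, what is visible of it) and "point" ([column, row] as shares, 0 to 1, of the picture: columns of its width, rows of its height, amid what is visible of it).
The state is a dict: "t": time; "q": joint angles; "joint_vel": joint speeds; "joint_efforts": joint torques, N m; "tool_pos": TCP position; "eef_rot": TCP orientation; "contact_force": force on the tool from outside, world axes, zero at the start; "moment": the same for the moment, N m; "width": finger opening in mm.
Only numpy, scipy, OpenCV 4.12 (cv2) and the standard library are available. Lean on these libraries where they do the work, as an engineer would, in place of code of your own. Each camera call takes 0.05 s, during which the arm holds its last target. There are 200 camera calls.

## Working session

There is one attempt and no reset: what is moved stays moved. The work goes in short steps, Python scripts to look and compute and a tool call to move; the robot and the scene stay as the last step left them, time stands still between calls to the robot, and variables do not carry over. Pictures are saved under pics/ and viewed, about 8 in all and at most 12, crops included, and the job is handed in when it is done.

Besides the shell and the picture viewer there is one more tool, called after "Request:" by a JSON object that holds its "api" and its "payload", one argument or row to a line. send_rows: Moves the arm, as the interface text tells. Its arguments: {"type":"object","properties":{"plan":{"type":"array","items":{"type":"number"}},"newtons":{"type":"number"}},"required":["plan"]}

```bash
mkdir -p pics; cat > h.py <<'E'
import numpy as np, cv2
from station import arm
from scipy.spatial.transform import Rotation as Rn
def pose():
    o=arm.get_obs(); q=o["eef_rot"]; return o, Rn.from_quat([q[1],q[2],q[3],q[0]]).as_matrix(), np.array(o["tool_pos"])
def cam(name):
    o,R,p=pose(); im=arm.get_image(name)
    f=240/np.tan(np.radians(im["vertical_fov"])/2); im["f"]=f
    if name=="wrist":
        T=np.array(im["tool_from_camera"]); im["Rw"]=R@T[:3,:3]; im["tw"]=R@T[:3,3]+p
    else:
        Rc=np.array(im["R"]); im["Rw"]=Rc.T; im["tw"]=-Rc.T@np.array(im["t"])
    return im
def w(im,u,v,d=None):
    if d is None: d=im["depth"][int(round(v)),int(round(u))]
    c=np.array([(u-im["cx"])/im["f"],(v-im["cy"])/im["f"],1.0])*d
    return im["Rw"]@c+im["tw"]
def proj(im,X):
    c=im["Rw"].T@(np.array(X)-im["tw"]); return c[:2]/c[2]*im["f"]+[im["cx"],im["cy"]]
def save(im,n,crop=None,s=1):
    a=im["color"][:,:,::-1]
    if crop: a=a[crop[1]:crop[3],crop[0]:crop[2]]
    cv2.imwrite("pics/"+n,cv2.resize(a,None,fx=s,fy=s,interpolation=cv2.INTER_CUBIC))
def cloud(im,m):
    v,u=np.nonzero(m&(im["depth"]>0)); d=im["depth"][v,u]
    c=np.stack([(u-im["cx"])/im["f"]*d,(v-im["cy"])/im["f"]*d,d],1); return c@im["Rw"].T+im["tw"]
E
cat > a.py <<'E'
from h import *
np.set_printoptions(precision=1,suppress=True)
o,R,p=pose(); print(o,R)
ims={}
for c in ("scene","side","wrist"):
    im=cam(c); ims[c]=im; print(c,im["tw"],im["f"]); 
    for n in ("case","lever","lever_tip","loop","loop_bar","loop_knob","keeper","keeper_seat","tape","socket","driver","jar"):
        r=arm.masks_of(n,c)[:1]
        for k in r:
            P=cloud(im,k["pixels"]); u,v=k["point"][0]*640,k["point"][1]*480
            print(n,round(k["conf"],2),round(u),round(v),len(P),np.median(P,0) if len(P) else "")
a=np.hstack([ims["scene"]["color"],ims["side"]["color"]])
b=np.hstack([ims["wrist"]["color"],ims["wrist"]["color"]*0])
cv2.imwrite("pics/1.png",cv2.resize(np.vstack([a,b])[:,:,::-1],(800,600),interpolation=cv2.INTER_AREA))
E
python3 a.py
```

```text
{'t': 0.0, 'q': array([-0.1,  0.6, -0. ,  1.6,  0. ,  0.9, -0.1]), 'joint_vel': array([-0., -0.,  0., -0., -0.,  0., -0.]), 'joint_efforts': array([ -0. , -77.6,   1.6, -25.8,   0. ,   0. ,   0. ]), 'tool_pos': array([724.5,  -0. , 230.4]), 'eef_rot': array([-0. ,  0.7,  0.7, -0. ]), 'contact_force': array([-0.8, -0.4,  0.6]), 'moment': array([ 0., -0.,  0.]), 'width': 85.07536800894918} [[-0.  1. -0.]
 [ 1.  0. -0.]
 [-0. -0. -1.]]
scene [885.5 433.3 811.7] 613.0166537514921
case 0.75 400 348 53419 [585.3 132.1 109.9]
lever 0.94 366 274 1388 [580.2  39.8 170.1]
lever_tip 0.88 368 272 1458 [579.3  39.  168.7]
loop 0.86 351 252 635 [592.   22.2 197.2]
loop_bar 0.85 354 253 733 [591.1  21.2 194.3]
loop_knob 0.65 352 258 682 [591.6  21.5 195.7]
keeper 0.76 422 333 581 [550.5 132.3 123.3]
keeper_seat 0.76 404 349 52960 [585.2 133.  109.9]
tape 0.65 282 302 1268 [681.5   1.6 127.7]
socket 0.77 351 222 432 [523.8 -82.3 133.9]
driver 0.71 250 260 1368 [ 671.4 -157.7   50.7]
jar 0.85 249 262 1384 [ 671.6 -157.9   50.4]
side [ 150.9 -554.4  577.2] 451.77133818310057
case 0.62 255 232 23084 [5
[... 391 characters left out ...]
 293 251 395 [512.4 -99.2 132. ]
driver 0.64 236 197 273 [543.8 121.3 121.2]
jar 0.66 281 178 333 [586.3  16.9 189.6]
wrist [724.3  68.7 373.3] 383.3845994369019
case 0.96 143 178 95292 [604.9  41.3 109.7]
lever 0.81 48 216 7481 [587.4  30.3 182.9]
lever_tip 0.68 46 217 7539 [587.4  30.3 182.8]
loop 0.94 35 259 4294 [593.8  12.8 204.3]
loop_bar 0.98 39 259 4380 [593.6  12.8 204.1]
loop_knob 0.72 35 261 4686 [593.   13.  203.8]
keeper 0.77 24 41 3146 [552.2 122.9 124.1]
keeper_seat 0.6 140 180 95298 [604.9  41.3 109.7]
tape 0.77 237 263 4386 [679.3  -3.1 128.2]
socket 0.83 36 362 1938 [524.7 -84.1 132.6]
driver 0.74 334 107 3733 [738.2  95.2  22.6]
jar 0.83 259 390 4045 [ 665.7 -161.7   57.6]
```

View pics/1.png

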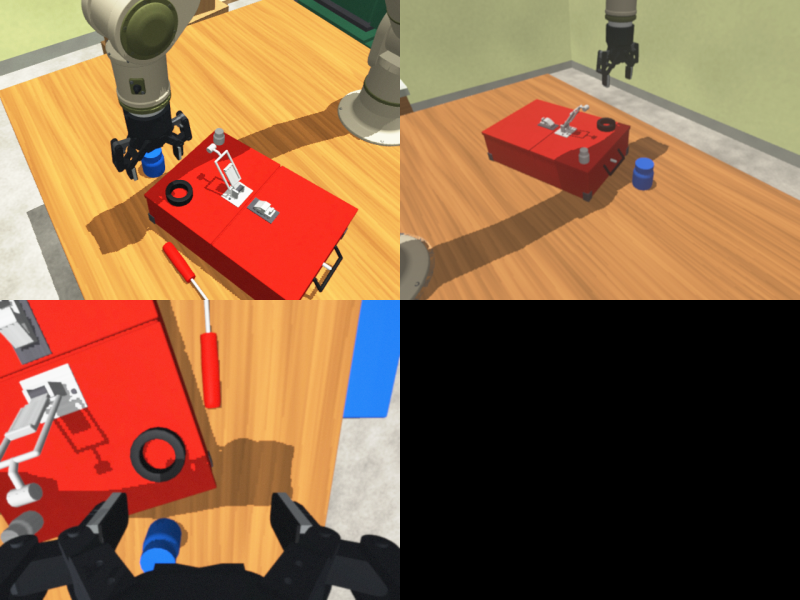

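```bash
cat > b.py <<'E'
from h import *
np.set_printoptions(precision=2,suppress=True)
for c in ("scene","wrist"):
    im=cam(c); full=cloud(im,np.ones((480,640),bool))
    r=arm.masks_of("case",c)[0]; P=cloud(im,r["pixels"]); P=P[(abs(P[:,2]-110)<5)]
    rect=cv2.minAreaRect(P[:,:2].astype(np.float32)); print(c,"case",rect, np.median(P[:,2]))
    for n in ("keeper","lever","loop"):
        K=cloud(im,arm.masks_of(n,c)[0]["pixels"]); K=K[K[:,2]>117]
        print(n,K.mean(0),K.min(0),K.max(0)); np.save(f"{c}_{n}.npy",K)
E
python3 b.py
```

```text
Traceback (most recent call last):
  File "b.py", line 5, in <module>
    r=arm.masks_of("case",c)[0]; P=cloud(im,r["pixels"]); P=P[(abs(P[:,2]-110)<5)]
      ~~~~~~~~~~~~~~~~~~~~~~^^^
IndexError: list index out of range
```

Picture 1: the case is yawed about 20°, the keeper lies to the far left (+y), the lever is near upright and the loop leans back with its knob over the socket's side. Next I'll fit the case pose.

```bash
cat > b.py <<'E'
from h import *
np.set_printoptions(precision=2,suppress=True)
for c in ("scene","wrist"):
    im=cam(c); C=im["color"].astype(int); red=(C[...,0]>90)&(C[...,1]<75)&(C[...,2]<75)
    P=cloud(im,red); P=P[abs(P[:,2]-110)<4]
    rect=cv2.minAreaRect(P[:,:2].astype(np.float32)); print(c,"case",rect, np.median(P[:,2]))
    for n in ("keeper","lever","loop","loop_knob"):
        m=arm.masks_of(n,c)
        if not m: print("no",n); continue
        K=cloud(im,m[0]["pixels"]); K=K[K[:,2]>117]
        print(n,K.mean(0),K.min(0),K.max(0)); np.save(f"{c}_{n}.npy",K)
E
python3 b.py
```

```text
scene case ((560.4459228515625, 92.40460205078125), (267.3077392578125, 383.1659851074219), 18.573223114013672) 110.12041268307996
keeper [549.48 131.32 125.33] [531.66 108.29 117.01] [563.77 151.4  134.08]
lever [581.    36.07 173.37] [554.28 -16.3  127.71] [606.14  72.86 217.49]
loop [586.62  21.53 189.78] [554.28 -16.3  138.95] [606.14  63.16 217.49]
loop_knob [587.32  22.06 189.14] [554.28 -16.3  138.95] [606.14  63.16 217.49]
wrist case ((581.501220703125, 26.247268676757812), (264.064453125, 247.06588745117188), 18.445531845092773) 109.59558650131629
keeper [551.35 123.76 125.15] [536.1  104.59 117.03] [563.15 145.85 132.69]
lever [585.56  26.29 182.55] [553.54 -18.09 130.56] [606.58  68.74 216.88]
loop [591.31  13.09 196.83] [553.54 -18.41 137.99] [606.58  60.26 216.88]
loop_knob [591.04  13.8  195.96] [553.54 -18.85 125.44] [606.58  60.77 216.88]
```

Request:
{"api": "send_rows", "payload": {
  "plan": [50,2,-34,-15,0,50,2,-34,-15,0,50,2,-34,-15,0,50,1,-34,-15,0,50,0,0,0,-9.25,50,0,0,0,-9.25,50,0,0,0,0,50,0,0,0,0,50,0,0,0,0,50,0,0,0,0],
  "newtons": 25
}}

```text
t: 3.8
tool_pos: [589.0, 7.1, 291.2]
eef_rot: [-0.0, 0.585, 0.811, -0.0]
contact_force: [0.1, 0.4, 0.1]
width: 42.7
```

```bash
cat > c.py <<'E'
from h import *
np.set_printoptions(precision=1,suppress=True)
o,R,p=pose(); print(p,R[:,0],o["width"],o["contact_force"])
im=cam("wrist"); C=im["color"].astype(int); red=(C[...,0]>90)&(C[...,1]<75)&(C[...,2]<75)
c0=np.array([560.4,92.4]); a=np.radians(18.5); B=np.array([[np.cos(a),np.sin(a)],[-np.sin(a),np.cos(a)]])
def tc(P): Q=np.array(P,float).copy(); Q[...,:2]=(Q[...,:2]-c0)@B.T; Q[...,2]-=110; return Q
P=cloud(im,np.ones((480,640),bool)); Q=tc(P)
D=Q[red.ravel()[ (im["depth"]>0).ravel()]] ; D=D[abs(D[:,2])<4]; print("deck x range",np.percentile(D[:,0],[0.1,99.9]),"y",np.percentile(D[:,1],[.1,99.9]),np.median(D[:,2]))
for xl in (-125,0,125):
    pass
K=Q[(abs(Q[:,0])<16)&(Q[:,1]>10)&(Q[:,1]<80)]
print("keeper x",np.percentile(K[K[:,2]>6][:,0],[1,99]))
for y in np.arange(10,80,1.5):
    s=K[(abs(K[:,0])<5)&(abs(K[:,1]-y)<.75)]
    if len(s): print(y,len(s),np.median(s[:,2]),s[:,2].max(),end=" | ")
print()
for n in ("loop_knob","loop","lever","lever_tip","keeper"):
    m=arm.masks_of(n,"wrist")
    if m: k=tc(cloud(im,m[0]["pixels"])); print(n,m[0]["conf"],np.array(m[0]["point"])*[640,480],k.min(0),k.max(0),np.median(k,0))
np.save("Q.npy",Q); save(im,"2.png")
E
python3 c.py
```

```text
[589.    7.1 291.2] [-0.3  0.9 -0. ] 42.69037531181886 [0.1 0.4 0.1]
deck x range [-131.9  129.2] y [-190.9   77.1] -0.5023436414196851
keeper x [-11.6   7.6]
10.0 12 1.4865898240076376 2.3533642557643475 | 11.5 32 1.2694478380594205 3.506633733293995 | 13.0 28 1.4736424299058513 3.4307604813515127 | 14.5 24 1.4134039514936774 2.5895129192851982 | 16.0 43 1.9402223924831787 10.195669253652966 | 17.5 27 9.607395744875419 11.232904751363833 | 19.0 36 10.64866126188511 12.501937828582186 | 20.5 28 12.152257021606971 13.491452661493497 | 22.0 28 12.918575307229275 14.767384757047921 | 23.5 38 14.06692820090376 15.798601333630472 | 25.0 32 15.128260740810049 17.529630790595945 | 26.5 36 16.628419324814047 17.946027060418317 | 28.0 32 17.360443230158126 19.905607070093083 | 29.5 39 18.583925450589845 20.736151274843394 | 31.0 32 19.577376856132446 21.360475175563124 | 32.5 34 20.53020673425425 22.87217295175941 | 34.0 33 20.247149723461064 21.985832883903868 | 35.5 29 20.395249490398896 21.829443489867003 | 37.0 32 20.644823187245578 21.990674086256547 | 38.5 35 20.425829583711618 22.46381
[... 944 characters left out ...]
9127870123948 | 71.5 33 -0.5638131342697648 1.1394646205137633 | 73.0 31 -0.44610941806638493 0.7543947322903364 | 74.5 32 -1.0222657149149086 0.698284172585943 | 76.0 30 -0.842580825878855 0.5175542810230809 | 77.5 13 -0.8574995024392251 -0.11185948375970156 | 
loop_knob 0.7 [317.3 237.5] [ -28.7 -135.5   -1.5] [ 28.1 -39.6 106.9] [ -1.2 -80.5  93. ]
loop 0.94 [319.2 239.4] [ -32.  -149.2   -2.4] [ 27.  -39.6 106.9] [ -1.2 -80.6  92.7]
lever 0.78 [319.7 200.5] [ -24.1 -135.5   -2.1] [ 27.1 -26.  106.9] [ -1.2 -61.1  68.6]
lever_tip 0.92 [320.7 202.8] [ -29.5 -157.5   -1.4] [ 28.3 -26.  106.9] [ -1.2 -61.2  67.6]
keeper 0.75 [315.7  56.8] [-12.7  16.3  -1. ] [ 8.8 60.5 22.9] [-2.  35.6 16.9]
```

View pics/2.png

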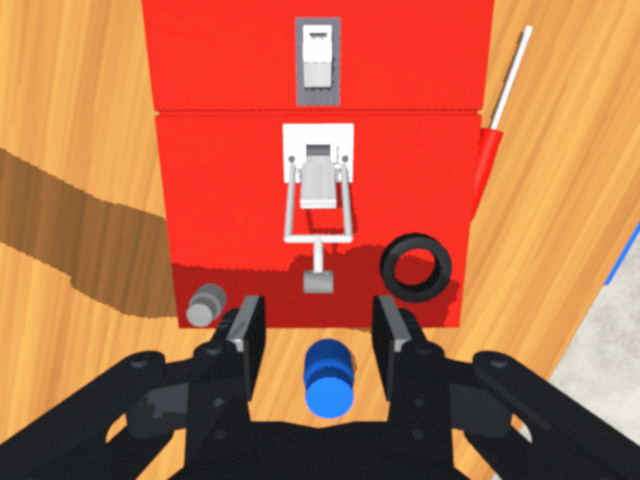

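Picture 2: the knob is at (318,281), the crossbar at (319,239), and the keeper gap at about (317,30); the tape and socket are well clear. Now the knob centre and the swing path.

```bash
cat > d.py <<'E'
import numpy as np
from scipy.optimize import least_squares
np.set_printoptions(precision=1,suppress=True)
Q=np.load("Q.npy")
k=Q[(abs(Q[:,0]+1.3)<12)&(Q[:,1]<-88)&(Q[:,1]>-150)&(Q[:,2]>60)]
for y in np.arange(-130,-70,3): 
    s=Q[(abs(Q[:,0]+1.3)<25)&(abs(Q[:,1]-y)<1.5)&(Q[:,2]>60)]
    if len(s): print(y,len(s),s[:,0].min(),s[:,0].max(),s[:,2].min(),np.median(s[:,2]),s[:,2].max())
P=np.array([-31,20.])
def conf(L,e):
    H=P+14*np.array([-np.cos(L-.243),np.sin(L-.243)])
    return H, H+73.9*np.array([np.cos(e),np.sin(e)]), H+95.6*np.array([np.cos(e+.1894),np.sin(e+.1894)])
for L in (.7,.8,.9,1.0,1.1,1.2,1.5): print(L,*conf(L,np.pi-L), P+62*np.array([-np.cos(L),np.sin(L)]))
E
python3 d.py
```

```text
-115 6 -4.3334284884929115 7.516237792598018 100.73143752488812 101.60219502974067 101.97868179743287
-112 89 -9.900610876456344 7.4117270780880435 102.06422816668197 103.79918565812076 105.78282878361313
-109 125 -9.783246236954792 7.341692386263953 103.73627520019585 105.11097277828611 106.87536589362193
-106 143 -9.73188630139212 7.306796596032866 103.27216209126098 104.99793979001893 106.54595199672676
-103 207 -23.177181178366638 21.579214354261552 99.63996337956235 103.3996279843619 219.71319241113372
-100 404 -23.38180907746115 21.822474251436386 97.35749728878127 200.78556557354327 221.1892721899381
-97 402 -23.739455847060427 22.211359980591578 98.82303726688968 207.2782101322334 222.18384223837575
-94 407 -23.94919526008251 22.191476405785842 98.4176138206918 208.96552345058427 221.32019842251873
-91 458 -23.93198430353426 22.395305490523395 98.51675308101824 209.1066920186026 222.0708391928822
-88 480 -23.92864259006722 22.392879023801218 97.62620089779125 210.64129931799692 225.40266918064196
-85 596 -25.281258780000762 23.650993701493977 91.44058914472882 209.90715559925
[... 160 characters left out ...]
04489414623 85.28237175982437 260.86611413878893 270.64721074893043
-76 304 -26.118037686024852 23.447955548365034 81.20743089040849 255.296618180488 270.2143486645837
-73 10377 -26.299935489396645 23.69504579432029 77.46221223567284 263.33105704623625 276.4447645256409
0.7 [-43.6  26.2] [-100.1   73.8] [-127.    72.9] [-78.4  59.9]
0.8 [-42.9  27.4] [-94.4  80.4] [-121.2   82.2] [-74.2  64.5]
0.9 [-42.1  28.6] [-88.   86.4] [-114.5   90.9] [-69.5  68.6]
1.0 [-41.2  29.6] [-81.1  91.8] [-107.1   98.9] [-64.5  72.2]
1.1 [-40.2  30.6] [-73.7  96.4] [-98.8 106.1] [-59.1  75.3]
1.2 [-39.1  31.4] [-65.8 100.3] [-89.9 112.4] [-53.5  77.8]
1.5 [-35.3  33.3] [-40.5 107. ] [-59.9 125.7] [-35.4  81.8]
```

Request:
{"api": "send_rows", "payload": {
  "plan": [50,-18,-1.2,0,0,50,0,0,25,0,50,0,0,25,0,50,0,0,20,0,50,0,0,14,0,50,0,0,10,0,15,0,0,0,0,10,0,0,0,0,10,0,0,0,0,10,0,0,0,0],
  "newtons": 25
}}

```text
t: 5.35
tool_pos: [594.1, -10.2, 197.8]
eef_rot: [0.001, 0.584, 0.812, 0.0]
contact_force: [2.2, 0.4, -1.2]
width: 17.2
```

```bash
cat > e.py <<'E'
from h import *
np.set_printoptions(precision=1,suppress=True)
o,R,p=pose(); print(o["t"],p,o["width"],o["contact_force"])
im=cam("wrist"); s=cam("side"); u=proj(s,p).astype(int)
a=np.hstack([cv2.resize(im["color"],(400,300)),cv2.resize(s["color"][max(u[1]-75,0):u[1]+75,u[0]-60:u[0]+140],(400,300))])
import sys; cv2.imwrite("pics/"+sys.argv[1],a[:,:,::-1])
E
python3 e.py 3.png
cat > f.py <<'E'
exec(open("d.py").read().split("for L in (.7")[0].split("k=Q")[0]); P=np.array([-31,20.])
def conf(L,e):
    H=P+14*np.array([-np.cos(L-.243),np.sin(L-.243)])
    return H+95.6*np.array([np.cos(e+.1894),np.sin(e+.1894)])
e=np.linspace(np.pi-1.0,.35,21); L=np.interp(e,[.35,1.0,1.57,2.14],[1.6,1.5,1.3,1.0])
K=np.array([conf(a,b) for a,b in zip(L,e)]); print(np.c_[e,L,K,np.vstack([[0,0],np.diff(K,axis=0)])])
E
python3 f.py
```

```text
5.35 [594.1 -10.2 197.8] 17.243669140118563 [ 2.2  0.4 -1.2]
[[   2.1    1.  -107.1   98.9    0.     0. ]
 [   2.1    1.  -100.1  105.     6.9    6.1]
 [   2.     1.1  -92.7  110.4    7.4    5.5]
 [   1.9    1.1  -84.8  115.2    7.9    4.8]
 [   1.8    1.2  -76.6  119.3    8.2    4.1]
 [   1.7    1.2  -68.   122.7    8.6    3.4]
 [   1.6    1.3  -59.2  125.3    8.8    2.6]
 [   1.5    1.3  -50.3  127.1    8.9    1.8]
 [   1.4    1.4  -41.4  128.     8.9    1. ]
 [   1.3    1.4  -32.5  128.2    9.     0.2]
 [   1.2    1.4  -23.5  127.6    8.9   -0.6]
 [   1.2    1.4  -14.7  126.2    8.8   -1.4]
 [   1.1    1.5   -6.   124.1    8.7   -2.1]
 [   1.     1.5    2.3  121.2    8.4   -2.9]
 [   0.9    1.5   10.2  117.6    7.9   -3.7]
 [   0.8    1.5   17.8  113.2    7.5   -4.3]
 [   0.7    1.5   24.9  108.2    7.1   -5. ]
 [   0.6    1.6   31.5  102.7    6.6   -5.6]
 [   0.5    1.6   37.6   96.5    6.1   -6.1]
 [   0.4    1.6   43.1   89.9    5.5   -6.6]
 [   0.3    1.6   48.1   82.8    4.9   -7.1]]
```

View pics/3.png

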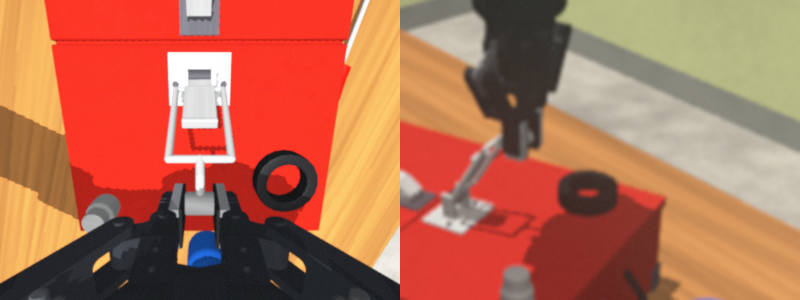

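Picture 3: the fingers pinch the knob at about (198,203), width 17 mm, so it is gripped. Next I swing it over.

Request:
{"api": "send_rows", "payload": {
  "plan": [10,7,0,-5.5,0,10,7.5,0,-5.2,0,10,8,0,-4.6,0,10,8.2,0,-4,0,10,8.6,0,-3.2,0,10,8.8,0,-2.5,0,10,8.9,0,-1.7,0,10,8.9,0,-0.9,0,10,9,0,0,0,10,9,0,0.6,0]
}}

```text
t: 6.7
tool_pos: [566.7, 69.6, 224.0]
eef_rot: [-0.0, 0.584, 0.812, -0.0]
contact_force: [5.5, 1.7, -3.5]
width: 17.2
```

```bash
python3 e.py 4.png
```

```text
6.7 [566.7  69.6 224. ] 17.232503895416944 [ 5.5  1.7 -3.5]
```

View pics/4.png

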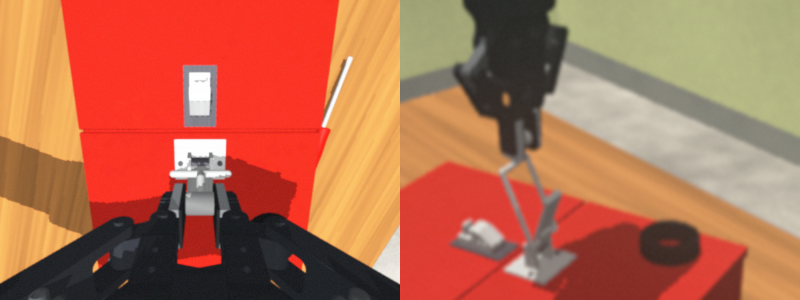

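Picture 4: the loop stands over the lever, with the knob still held. Next I compute the approach and hook points.

```bash
cat > g.py <<'E'
import numpy as np
from scipy.optimize import fsolve
np.set_printoptions(precision=2,suppress=True)
P=np.array([-31,20.])
def st(L,e):
    H=P+14*np.array([-np.cos(L-.243),np.sin(L-.243)])
    return H+73.9*np.array([np.cos(e),np.sin(e)]), H+95.6*np.array([np.cos(e+.1894),np.sin(e+.1894)])
g=[1.8,.3]
for b in [(36,58),(44,45),(47.8,35),(47.8,28),(47.8,24),(47.8,20),(47.8,16),(47.8,12.5),(46,12.5),(44.1,12.5)]:
    g=fsolve(lambda v:st(*v)[0]-b,g); print(b,"L,e",g,"knob",st(*g)[1],"tcp z",110+st(*g)[1][1]-11)
E
python3 g.py
```

```text
(36, 58) L,e [1.61 0.33] knob [48.97 81.57] tcp z 180.56770558111043
(44, 45) L,e [1.95 0.15] knob [61.05 65.81] tcp z 164.8053195574753
(47.8, 35) L,e [2.17 0.03] knob [67.32 53.51] tcp z 152.50516621808777
(47.8, 28) L,e [ 2.18 -0.07] knob [68.97 44.59] tcp z 143.59082674106057
(47.8, 24) L,e [ 2.21 -0.12] knob [69.81 39.46] tcp z 138.45985439376685
(47.8, 20) L,e [ 2.26 -0.17] knob [70.58 34.31] tcp z 133.31000859271947
(47.8, 16) L,e [ 2.31 -0.22] knob [71.27 29.15] tcp z 128.15134005121533
(47.8, 12.5) L,e [ 2.38 -0.26] knob [71.8  24.64] tcp z 123.64054434519201
(46, 12.5) L,e [ 2.25 -0.28] knob [70.15 24.35] tcp z 123.35209171497982
(44.1, 12.5) L,e [ 2.12 -0.29] knob [68.36 24.13] tcp z 123.1259197267288
```

Request:
{"api": "send_rows", "payload": {
  "plan": [10,8.8,0.3,0.5,0,10,8.7,0.3,1.5,0,10,8.4,0,2.5,0,10,7.9,0,3.5,0,10,7.5,0,4.3,0,10,7.1,0,5,0,10,6.6,0,5.6,0,10,6.1,0,6.1,0,10,0,0,0,0,10,0,0,0,0]
}}

```text
t: 8.05
tool_pos: [548.1, 127.3, 195.4]
eef_rot: [-0.0, 0.584, 0.812, -0.0]
contact_force: [1.3, -1.6, -1.8]
width: 17.4
```

Request:
{"api": "send_rows", "payload": {
  "plan": [10,6,0,7.5,0,10,6,0,7.7,0,10,6,0,8,0,10,6,0,8,0,10,3.3,0,6,0,10,3,0,6.3,0,10,1,0,4,0,10,0.7,0,4,0,10,0,0,0,0,10,0,0,0,0]
}}

```text
t: 9.3
tool_pos: [538.2, 156.8, 143.2]
eef_rot: [0.0, 0.585, 0.811, -0.001]
contact_force: [3.2, -5.2, -1.3]
width: 17.6
```

```bash
cat > k.py <<'E'
from h import *
import sys
np.set_printoptions(precision=1,suppress=True)
c0=np.array([560.4,92.4]); a=np.radians(18.5); B=np.array([[np.cos(a),np.sin(a)],[-np.sin(a),np.cos(a)]])
def tc(P): Q=np.array(P,float).copy(); Q[...,:2]=(Q[...,:2]-c0)@B.T; Q[...,2]-=110; return Q
def tw(c): return np.r_[B.T@np.array(c[:2],float)+c0,c[2]+110]
o,R,p=pose(); print("tcp case",tc(p),"force case",B@o["contact_force"][:2],o["contact_force"][2],o["width"])
ims=[]
for n in ("wrist","side","scene"):
    im=cam(n); u=proj(im,tw((0,25,25))).astype(int); h=45 if n!="wrist" else 120
    x0,y0=np.clip(u[0]-h,0,640-2*h),np.clip(u[1]-h,0,480-2*h)
    ims.append(cv2.resize(im["color"][y0:y0+2*h,x0:x0+2*h],(266,266),interpolation=cv2.INTER_CUBIC))
    if n=="wrist": W=im
cv2.imwrite("pics/"+sys.argv[1],np.hstack(ims)[:,:,::-1])
E
python3 k.py 5.png
```

```text
tcp case [-0.7 68.1 33.2] force case [ 1.4 -6. ] -1.3197267375113817 17.59775826502273
```

View pics/5.png

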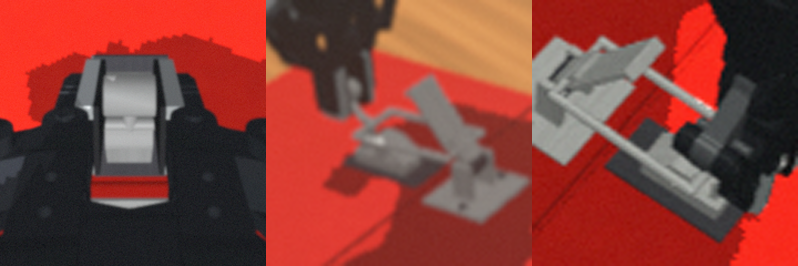

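Picture 5: the loop is stretched over the keeper and the bar hovers above the lip and gap; the lever leans toward the keeper. About 6 N of spring pull, no vertical load. Next I lower it gently.

Request:
{"api": "send_rows", "payload": {
  "plan": [10,0.8,0,0,0,10,0.3,0,1.5,0,10,0.3,0,1.5,0,10,0.2,0,1.5,0,10,0.2,0,1.5,0,10,0.2,0,1.5,0,10,0.2,0,1.5,0,10,0.2,0,1.3,0,10,0,0,0,0,10,0,0,0,0]
}}

```text
t: 10.7
tool_pos: [537.5, 158.9, 133.0]
eef_rot: [0.0, 0.585, 0.811, -0.001]
contact_force: [3.4, -5.6, -0.8]
width: 17.4
```

Request:
{"api": "send_rows", "payload": {
  "plan": [10,0.2,0,1.5,0,10,0.2,0,1.5,0,10,0.2,0,1.5,0,10,0.2,0,1.5,0,10,0.1,0,1,0,10,0.1,0,1,0,10,0,0,0,0,10,0,0,0,0,10,0,0,0,0,10,0,0,0,0]
}}

```text
t: 11.95
tool_pos: [537.3, 159.7, 125.1]
eef_rot: [0.001, 0.585, 0.811, -0.001]
contact_force: [3.5, -6.3, 0.2]
width: 17.2
```

```bash
python3 k.py 6.png
```

```text
tcp case [-0.6 71.2 15.1] force case [ 1.3 -7.1] 0.23917797337621607 17.15284765778977
```

View pics/6.png

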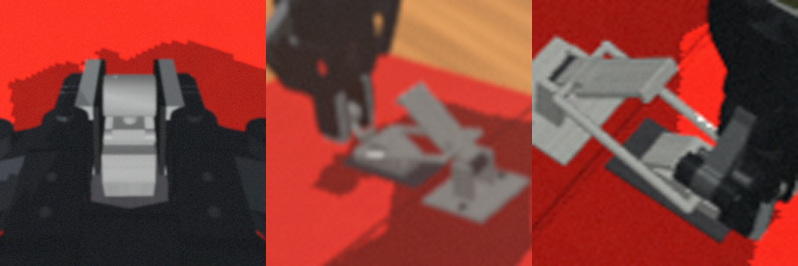

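Picture 6: the bar is down in the keeper gap, with hardly any vertical force. Next I touch bottom lightly, then draw it back under the lip.

Request:
{"api": "send_rows", "payload": {
  "plan": [10,0,0,0.7,0,10,0,0,0.7,0,10,0,0,0,0,10,-0.7,0,0,0,10,-0.8,0,0,0,10,-0.8,0,0,0,10,-0.8,0,0,0,10,-0.8,0,0,0,10,0,0,0,0,10,0,0,0,0]
}}

```text
t: 13.35
tool_pos: [538.2, 157.1, 124.1]
eef_rot: [0.0, 0.584, 0.812, 0.0]
contact_force: [0.7, -0.8, -1.1]
width: 17.7
```

Request:
{"api": "send_rows", "payload": {
  "plan": [10,-0.7,0,0,0,10,0,0,0,0,45,0,0,0,0,45,0,0,0,0,45,0,0,0,0,45,0,0,0,0,45,0,0,-20,0,45,0,0,-40,0,45,0,0,-55,0,45,0,0,0,0]
}}

```text
t: 14.6
tool_pos: [540.3, 157.1, 243.0]
eef_rot: [0.002, 0.584, 0.812, 0.003]
contact_force: [0.4, 0.4, -1.6]
width: 38.3
```

```bash
cat >> k.py <<'E'
Q=tc(cloud(W,np.ones((480,640),bool))); Q=Q[(abs(Q[:,0])<30)&(Q[:,2]>5)]
for nm,xs in (("arm+",(14,24)),("arm-",(-25,-15)),("mid",(-8,8))):
    print(nm)
    for y in np.arange(-60,90,4):
        s=Q[(Q[:,0]>xs[0])&(Q[:,0]<xs[1])&(abs(Q[:,1]-y)<2)&(Q[:,2]<110)]
        if len(s)>3: print(y,np.percentile(s[:,2],[10,50,90]),end="|")
E
python3 k.py 7.png
```

```text
tcp case [  1.4  67.7 133. ] force case [0.5 0.2] -1.624610142480726 38.34568378376262
arm+
-28 [33.4 34.5 35.4]|-24 [32.6 33.9 35.1]|-20 [31.4 32.7 33.9]|-16 [30.2 31.5 33. ]|-12 [29.  30.5 32. ]|-8 [28.  29.5 30.4]|-4 [26.4 27.9 29.4]|0 [26.  27.1 28.1]|4 [24.8 25.7 26.8]|8 [23.2 24.5 25.9]|12 [22.3 23.2 24.6]|16 [20.9 22.1 23.1]|20 [20.  21.3 22.4]|24 [18.5 19.8 21. ]|28 [17.5 18.6 19.9]|32 [16.  17.3 18.4]|36 [15.5 16.5 17.1]|40 [14.2 15.  16.1]|44 [12.9 13.9 15.1]|48 [11.7 12.1 13.3]|arm-
-28 [34.  34.6 35.4]|-24 [32.8 33.9 35. ]|-20 [31.7 33.  33.7]|-16 [30.2 31.8 32.9]|-12 [28.7 30.5 31.8]|-8 [27.9 29.3 30.3]|-4 [26.5 27.9 29.1]|0 [25.4 27.2 28.3]|4 [24.7 25.6 27. ]|8 [22.8 24.9 26. ]|12 [21.9 23.  24.6]|16 [20.6 22.  23.3]|20 [20.  20.8 22.4]|24 [19.2 20.2 20.9]|28 [17.8 18.9 19.7]|32 [16.7 17.8 19.1]|36 [15.2 16.6 17.6]|40 [14.3 15.4 16.3]|44 [12.9 14.3 15.5]|48 [11.9 12.2 14.2]|mid
-28 [33.4 34.3 35.1]|-24 [38.8 39.8 40.8]|-20 [39.3 40.  40.8]|0 [70.8 71.8 72.4]|4 [68.6 70.2 71.7]|8 [68.3 68.9 70. ]|16 [ 8.5  9.3 10. ]|20 [10.5 12.  13.2]|24 [13.4 14.4 15.5]|28 [16.2 17.5 18.9]|32 [19.2 20.2 21.3]|36 [19.8 20.5 21.4]|40 [19.7 20.6 21.3]|44 [13.5 16.1 21.1]|48 [ 9.5 12.  14.6]|52 [ 9.4 20.2 21.4]|56 [ 9.5 15.7 20.3]|60 [17.6 19.5 26.3]|64 [27.5 29.2 30.5]|68 [29.6 30.5 31.3]|72 [27.5 29.2 30.5]|76 [24.3 26.  27.9]|
```

View pics/7.png

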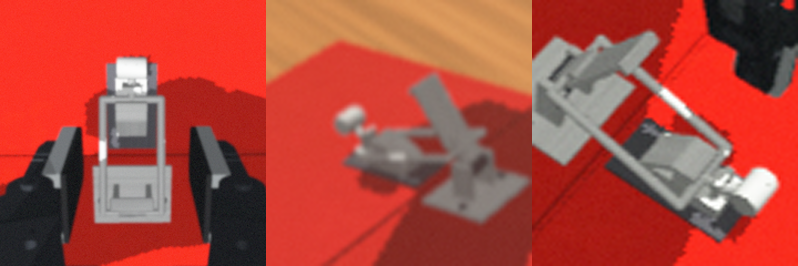

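Picture 7: the loop is released. The arms slope down to a bar at about y 45, height 12 (under the lip), and the knob is at the predicted hooked position. The lever leans at about 2.2 rad. Next I close the fingers and stage them on the keeper side of the lever.

Request:
{"api": "send_rows", "payload": {
  "plan": [0,-10,-1,0,0,0,-10,-1,0,0,0,-10,-0.9,0,0,0,-10.7,0,0,0,0,0,0,0,0,0,0,0,25,0,0,0,0,25,0,0,0,0,25,0,0,0,0,0,0,0,0,0,0,0]
}}

```text
t: 16.0
tool_pos: [548.9, 117.2, 164.8]
eef_rot: [0.0, 0.584, 0.812, 0.0]
contact_force: [-0.6, -0.2, -0.6]
width: 0.0
```

```bash
python3 k.py 8.png | head -1; python3 -c "
import numpy as np
np.set_printoptions(precision=1,suppress=True)
L=np.r_[1.4:0:-0.1,0]; c=np.c_[-31-54*np.cos(L)+2*np.sin(L)+11,20+54*np.sin(L)+2*np.cos(L)]
print(np.c_[L,c,np.vstack([[0,0],np.diff(c,axis=0)])])"
```

```text
tcp case [-3.  27.2 54.8] force case [-0.7 -0. ] -0.62716046897865 0.030814189981283206
[[  1.4 -27.2  73.6   0.    0. ]
 [  1.3 -32.5  72.6  -5.3  -1. ]
 [  1.2 -37.7  71.1  -5.2  -1.5]
 [  1.1 -42.7  69.   -5.   -2. ]
 [  1.  -47.5  66.5  -4.8  -2.5]
 [  0.9 -52.   63.5  -4.5  -3. ]
 [  0.8 -56.2  60.1  -4.2  -3.4]
 [  0.7 -60.   56.3  -3.8  -3.8]
 [  0.6 -63.4  52.1  -3.4  -4.2]
 [  0.5 -66.4  47.6  -3.   -4.5]
 [  0.4 -69.   42.9  -2.5  -4.8]
 [  0.3 -71.   37.9  -2.   -5. ]
 [  0.2 -72.5  32.7  -1.5  -5.2]
 [  0.1 -73.5  27.4  -1.   -5.3]
 [  0.  -74.   22.   -0.5  -5.4]]
```

View pics/8.png

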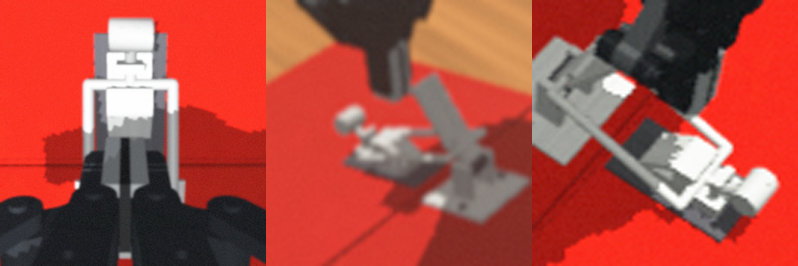

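Picture 8: the closed fingers are just on the keeper side of the lever tip, clear of the loop. Next is the sweep toward -y.

Request:
{"api": "send_rows", "payload": {
  "plan": [0,-4,1.5,0,0,0,-4,0,0,0,0,-3,0,-1,0,0,-3,0,-1,0,0,-3,0,-1,0,0,-3,0,-1,0,0,-3,0,-1,0,0,-3,0,-1,0,0,0,0,0,0,0,0,0,0,0]
}}

```text
t: 17.4
tool_pos: [558.3, 93.2, 170.2]
eef_rot: [0.0, 0.584, 0.812, 0.0]
contact_force: [-1.0, 4.8, 4.0]
width: -0.0
```

Request:
{"api": "send_rows", "payload": {
  "plan": [0,-3,0,-1,0,0,-3,0,-1,0,0,-3,0,-1,0,0,-3,0,-1,0,0,-3,0,-1,0,0,-3,0,-1,0,0,-3,0,-1,0,0,-3,0,-1,0,0,-2,0,-1,0,0,0,0,0,0]
}}

```text
t: 18.65
tool_pos: [564.9, 69.8, 177.9]
eef_rot: [-0.002, 0.584, 0.812, -0.0]
contact_force: [-2.8, 9.1, -4.7]
width: 0.1
```

```bash
python3 k.py 9.png | head -1
```

```text
tcp case [ -2.9 -22.9  67.9] force case [0.2 9.5] -4.7080240029793226 0.07159646555297314
```

View pics/9.png

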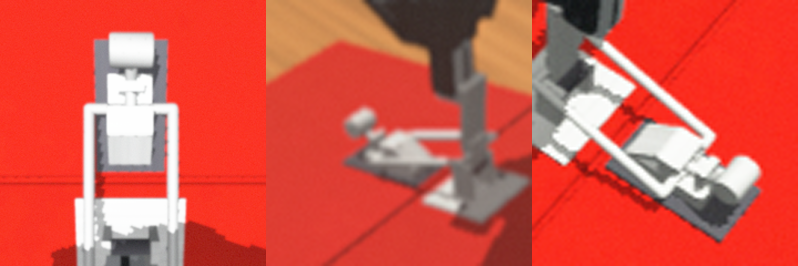

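Picture 9: the lever is upright, the loop taut and the bar still hooked; 9.5 N. Next I follow the arc down.

Request:
{"api": "send_rows", "payload": {
  "plan": [0,-2.5,0,-0.5,0,0,-2.5,0,-0.5,0,0,-2.5,0,-0.5,0,0,-2.5,0,-0.5,0,0,-2.5,0,-0.5,0,0,-2.5,0,-0.5,0,0,-2.5,0,1,0,0,-2.5,0,1,0,0,-2.4,0,1.2,0,0,0,0,0,0]
}}

```text
t: 20.05
tool_pos: [572.0, 48.7, 178.0]
eef_rot: [-0.002, 0.584, 0.812, -0.0]
contact_force: [-4.1, 10.8, -1.0]
width: 0.0
```

Request:
{"api": "send_rows", "payload": {
  "plan": [0,-2.4,0,1.3,0,0,-2.3,0,1.4,0,0,-2.2,0,1.6,0,0,-2.1,0,1.7,0,0,-2.1,0,1.7,0,0,-1.9,0,1.9,0,0,-1.9,0,1.9,0,0,0,0,0,0,0,0,0,0,0,0,0,0,0,0]
}}

```text
t: 21.3
tool_pos: [577.3, 33.5, 167.0]
eef_rot: [-0.001, 0.584, 0.812, -0.0]
contact_force: [-3.9, 5.7, 2.1]
width: -0.1
```

Request:
{"api": "send_rows", "payload": {
  "plan": [0,-1.7,0,2.1,0,0,-1.7,0,2.1,0,0,-1.5,0,2.2,0,0,-1.5,0,2.3,0,0,-1.3,0,2.3,0,0,-1.2,0,2.4,0,0,-1,0,2.5,0,0,-1,0,2.5,0,0,0,0,0,0,0,0,0,0,0]
}}

```text
t: 22.55
tool_pos: [582.0, 22.0, 149.0]
eef_rot: [0.0, 0.584, 0.811, -0.0]
contact_force: [-0.1, -0.9, -0.7]
width: 0.2
```

Request:
{"api": "send_rows", "payload": {
  "plan": [0,-0.8,0,2.6,0,0,-0.7,0,2.6,0,0,-0.5,0,2.6,0,0,-0.5,0,2.6,0,0,0,0,1,0,0,0,0,1,0,0,0,0,1,0,0,0,0,0.7,0,0,0,0,0,0,0,0,0,0,0]
}}

```text
t: 23.8
tool_pos: [582.5, 20.0, 134.9]
eef_rot: [0.0, 0.584, 0.812, -0.0]
contact_force: [-0.6, -0.3, -0.1]
width: -0.4
```

Request:
{"api": "send_rows", "payload": {
  "plan": [0,0,0,0.5,0,0,0,0,0.5,0,0,0,0,0.5,0,0,0,0,0.5,0,0,0,0,0.5,0,0,0,0,0.5,0,0,0,0,0,0,0,0,0,0,0,0,0,0,0,0,0,0,0,0,0]
}}

```text
t: 25.05
tool_pos: [582.6, 20.0, 132.0]
eef_rot: [0.0, 0.584, 0.812, 0.0]
contact_force: [-0.7, 0.7, 4.3]
width: 0.1
```

```bash
python3 k.py 10.png | head -1
```

```text
tcp case [ -2.  -75.7  22. ] force case [-0.5  0.9] 4.296592864148475 0.06623837331051854
```

View pics/10.png

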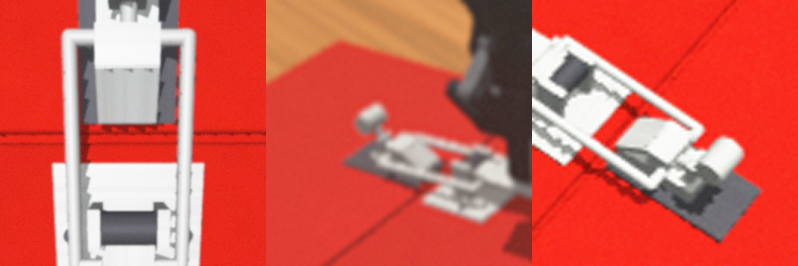

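Picture 10: the lever is down, with fingertip contact at 22 mm (the expected home height) and the loop taut under the lip. Next, a slightly firmer press to make sure.

Request:
{"api": "send_rows", "payload": {
  "plan": [0,0,0,0.3,0,0,0,0,0.3,0,0,0,0,0,0,0,0,0,0,0,0,0,0,0,0,0,0,0,0,0,0,0,0,0,0,0,0,0,0,0,0,0,0,0,0,0,0,0,0,0]
}}

```text
t: 26.45
tool_pos: [582.6, 20.0, 131.8]
eef_rot: [0.0, 0.584, 0.812, 0.0]
contact_force: [-3.3, -0.8, 8.5]
width: 0.1
```

Request:
{"api": "send_rows", "payload": {
  "plan": [0,0,0,0.4,0,0,0,0,0,0,0,0,0,0,0,0,0,0,0,0,0,0,0,0,0,0,0,0,0,0,0,0,0,0,0,0,0,0,0,0,0,0,0,0,0,0,0,0,0,0]
}}

```text
t: 27.7
tool_pos: [582.6, 20.0, 131.7]
eef_rot: [0.0, 0.584, 0.812, 0.0]
contact_force: [-2.9, -0.2, 14.1]
width: 0.0
```

Request:
{"api": "send_rows", "payload": {
  "plan": [0,0,0,-5,0,0,0,0,-15,0,0,0,0,-40,0,0,0,0,-40,0,0,0,0,-30,0,0,-20,0,0,0,0,-20,0,0,0,0,0,0,0,0,0,0,0,0,0,0,0,0,0,0]
}}

```text
t: 28.95
tool_pos: [594.9, -17.3, 260.3]
eef_rot: [-0.001, 0.584, 0.812, -0.0]
contact_force: [0.2, 0.4, -1.6]
width: -0.2
```

```bash
sed -i 's/np.arange(-60,90,4)/np.arange(-100,90,5)/' k.py; python3 k.py 11.png
```

```text
tcp case [  -2.1 -115.   150.3] force case [0.3 0.3] -1.5934984110123351 -0.18734412328003489
arm+
-45 [17.  17.9 19. ]|-40 [16.7 18.2 19.1]|-35 [16.6 17.8 18.5]|-30 [16.4 17.1 18.2]|-25 [16.1 17.  18. ]|-20 [15.5 16.9 18.2]|-15 [15.1 16.7 18. ]|-10 [14.4 16.4 17.3]|-5 [14.9 16.2 17. ]|0 [15.  16.  16.8]|5 [14.6 15.9 17.2]|10 [14.  16.  16.7]|15 [14.1 15.  16.2]|20 [13.8 14.7 15.9]|25 [13.2 14.7 16.1]|30 [13.  14.6 15.7]|arm-
-45 [17.1 18.3 19. ]|-40 [16.7 18.  19.2]|-35 [16.2 17.8 18.6]|-30 [16.  17.2 18.4]|-25 [15.7 17.  18.4]|-20 [16.  17.1 18.1]|-15 [15.8 16.8 17.7]|-10 [15.8 16.5 17.5]|-5 [15.2 16.3 17.5]|0 [14.8 15.7 17. ]|5 [14.6 15.6 16.6]|10 [14.  15.4 16.6]|15 [13.9 15.1 16.5]|20 [14.  15.1 16.3]|25 [13.3 14.6 15.9]|30 [13.4 14.7 15.7]|mid
-95 [23.3 23.7 25.1]|-90 [20.8 23.  25. ]|-85 [20.6 21.4 22.1]|-80 [20.6 21.4 22.2]|-75 [20.5 21.4 22.2]|-70 [20.5 21.5 22.4]|-65 [20.5 21.6 22.5]|-60 [20.5 21.5 22.2]|-55 [20.5 21.6 22.4]|-50 [20.6 21.5 22.3]|-45 [19.7 20.5 21.4]|-40 [19.6 20.5 21.4]|-35 [22.6 24.4 25.6]|-30 [24.1 25.3 26.1]|-25 [20.5 22.1 23.6]|5 [ 9.  10.5 11.9]|10 [12.6 14.  15.7]|15 [16.2 17.7 19.3]|20 [19.4 20.6 21.4]|25 [19.5 20.4 21.3]|30 [19.4 20.3 21.3]|35 [ 9.  11.  17.2]|40 [8.7 9.2 9.9]|
```

View pics/11.png

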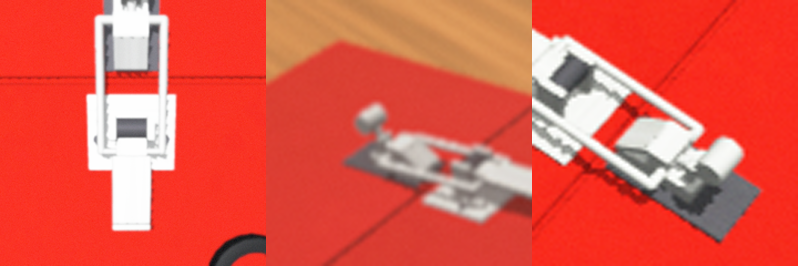

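Picture 11: the lever lies flat (21.5 mm over its whole length), the keeper is drawn about 12 mm toward the lever, and the bar is hooked. The arm is clear.

```bash
python3 -c "
from station import arm
print(arm.sign_off())"
```

```text
the job is handed in; nothing more can be done
None
```

The tool case is latched shut and I've handed the job in, at about 29 s on the robot's clock.

- **Hooking:** I pinched the knob, swung the loop over and lowered the bar into the keeper gap. The keeper stands about 4–5 mm farther out than its middle setting. The readings taken between moves showed at most about 7 N, nearly all of it the lever spring's pull. I drew the bar back under the lip and let go.
- **Lever:** I pushed it over with the closed fingers. The highest reading on the way down was about 12 N. I then pressed it onto a firm stop with about 14 N, so it stayed under 2 kg.

**Last checks, with the arm backed away:**
- The lever lies flat, its top 21.5 mm above the deck along its whole length, against the 22 mm expected for fully home.
- The keeper is drawn about 12 mm toward the lever, inside the latched range of 3–17 mm.
- The loop is taut.
- I never went near the tape, socket, driver or jar.

No check failed. Two limits remain: I did no separate lift test on the hooked bar, and I read forces only at the end of each move, so brief peaks in between could be higher.

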